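Index a turning plate to its measuring position and latch it

ROBOT

A 7-joint arm with a two-finger parallel gripper is mounted at the origin on a cart in front of the work surface, level with it; the furniture and walls round the work are solid. World frame = base frame: x ahead of the robot, y to its left, z up, the work surface at z = 0. Lengths are in m, angles in rad, forces in N, time in s.
With the tool pointing down it reaches from about 0.4 to 0.875 m from the base axis. Payload 6.5 kg.
Tool frame: the origin (TCP) lies at the very end of the fingers, on their centre line; the grasp point (between the pads) lies 19 mm behind it (env.pinch_z is the z of the grasp point in the tool frame, in m); z points along the fingers, y is the line along which they close (so a half turn about z gives the same grasp; the last joint's range is limited). The gripper opens to 88 mm and grips with 3 to 60 N. Pads are 18 mm wide; open, the fingers measure 123 mm over their backs; the gripper's body (75 mm by 187 mm) begins 45 mm behind the grasp point.
Start: joints at [1.252, 0.536, -0.004, 1.538, 0.003, 1.067, -0.071], TCP at [0.163, -0.629, 0.239] pointing down, gripper open.
Joint ranges: [-2.7, 2.7], [-0.37, 2.16], [-1.27, 1.26], [0.24, 2.4], [-1.31, 4.45], [0.19, 1.91], [-2.76, 2.76]. Speed limits (rad/s): [2.39, 2.39, 3.14, 3.14, 3.14, 3.14, 3.14].

INTERFACE

Orientations are given as [roll, pitch, yaw] about the fixed x, y, z axes, in that order (R = Rz(yaw) Ry(pitch) Rx(roll)).
In Python, from plant import env, command_gripper, status, imaging, finish_job gives the robot as it stands. Calls block until the motion is done:
- env.move_ptp(position, orientation): joint-space move of the TCP to a pose.
- env.line_to(position, speed=0.15, attitude=None, contact_N=None): straight line of the TCP; attitude=None keeps the orientation; speed is the mean speed in m/s. With contact_N (N) it stops when the force on the tool has changed by that much, and returns True; else False.
- env.move_j(angles): joint-space move.
- command_gripper(opening): finger opening in m; the grip force is fixed at half the most; returns when the fingers have stopped.
- env.dwell(seconds).
- env.solve_ik(position, orientation): joint angles nearest the present ones, or None.
- status.state(): the state.
- imaging.grab_frame(name): name is "scene" or "top" or "wrist"; returns a dict with "pixels" (480x640x3 uint8, red, green, blue), "range_z" (480x640 float32, m along the optical axis (not along the pixel's ray), 0 where there is no reading), "fx", "fy", "cx", "cy" (pixels), "R" (3x3) and "t" (3): a world point X has camera coordinates R X + t. Camera axes: x right, y down, z forward; pixel columns grow to the right and rows downward; lengths in m; the calibration is good to about 2 mm. The wrist camera is an equidistant fisheye: a pixel r from the principal point sees the ray r / f radians off the axis. A picture is of the moment at which its call begins.
A pose or a line that the arm cannot do raises env.PlanningError and nothing moves.
- finish_job(): hands the job in; it is judged then, once.
Trained networks look in a picture, given as the dict that the camera call returned (one of the last four; its "shot" number tells which), for a name from the list of things; names that differ only in an ending like _2 or _b are one class to them, and where a whole thing is asked for, a point or a joint stands for the part that bears it (a point fixed in the world has none). Each returns a list of dicts, best first, with "score" (0 to 1); they miss things now and then, are a little off and sometimes report something else, mostly with a low value. They report only what shows in the picture. A call takes as long as a camera call. They do not tell look-alikes from the thing itself.
- imaging.look_for(picture, label): "location" ([x, y, z] in m, in world coordinates, good to about 4 mm: the middle of the surface that is visible of it).
- imaging.landmark_of(picture, label): "location" ([x, y, z] in m, in world coordinates, good to about 4 mm: a listed point, or the origin of a listed thing).
The state is a dict: "time_s": time; "joint_pos": joint angles; "qvel": joint speeds; "tau": joint torques, N m; "ee_pos": TCP position; "orientation": TCP orientation; "wrist_force": force on the tool from outside, world axes, zero at the start; "ft_torque": the same for the moment, N m; "opening": finger opening in m; "grasp_force": force on a finger pad.
Only numpy, scipy, OpenCV 4.12 (cv2) and the standard library are available. Lean on these libraries where they do the work, as an engineer would, in place of code of your own. Each camera call takes 0.05 s, during which the arm holds its last target. There are 200 camera calls.

TASK

The ring gauge lying on the small indexing table is to be measured next. With a fingertip, push the table's latch out of the wide recess, push the table's handle arm anticlockwise (seen from above) until the V notch in the plate's rim faces the latch's tooth, then push the latch back in until it is fully home in the V notch and locks the plate. Only push the latch and the handle: leave the ring lying flat between its pins and the loose things on the desk where they are.

Things in the scene. Friction and masses are not known exactly. Their poses are not given: they have to be found in the camera images.
- index_base: fixed dark grey base of the indexing table, 220 x 212 x 22 mm. Origin: at desk level (z = 0) on the turning plate's axis; z up. On it turns a round steel plate, 150 mm in diameter, top 42 mm above the desk; beside the plate, on the base's -y side, lies the latch. Nothing on the table is higher than 90 mm
- turn_plate (a joint): plate angle, rad, growing anticlockwise from above; stops at -0.42 and 2.2. 1.745: measuring position, V notch facing the tooth. Starts near 0, loading position, the tooth in a wide rim recess (52 degrees, 15 mm deep) whose ends stop the plate until the latch is out. Friction 0.16 N m; stays where left. The tooth draws the plate in if the notch is within 0.08 rad; 0.02 rad of play remains
- handle_knob (a point): middle of the upright aluminium finger knob (17 mm diameter, 44 to 90 mm above the desk) on the end of the plate's handle arm, 118 mm from the plate's axis. The arm is a level steel rod 12 mm thick, 53 mm above the desk. In the base's frame it points 0.698 rad + turn_plate anticlockwise from +x
- v_notch (a point): middle of the mouth of the V notch in the plate's rim, 75 mm from the axis, 35 mm above the desk; 22 mm wide at the rim, narrowing inward. It turns with the plate and must come to face the tooth, at the middle of the base's -y side
- latch (a joint): latch angle, rad: 0 is fully in against its stop, the tooth 11 mm inside the plate's rim; it grows (to 0.6 at most) as the knob end swings outward, away from the plate, anticlockwise from above. From about 0.15 the tooth is clear of the rim. Friction about 0.25 N m; it stays where it is left
- latch_knob (a point): the middle of the upright aluminium finger knob (17 mm in diameter, from 40 to 90 mm above the desk) at the free end of the latch, a flat dark steel bar 14 mm wide whose top is 40 mm above the desk. The knob is 178 mm from the latch's pivot.
- latch_pivot (a point): the latch's upright pivot, fixed in the base at x = +85, y = -88 mm of the base's frame, 34 mm above the desk. With the latch at 0 its bar runs from here along the base's -x axis.
- latch_tooth (a point): the tip of the latch's tooth, a steel wedge pointing from the bar to the plate, 9 mm wide at the tip; at 0 it stands at x = 0, y = -64 mm of the base's frame, 34 mm above the desk.
- ring_gauge: the work: a loose plain steel ring, 65 mm outside diameter, 20 mm high, lying on the middle of the plate between three short upright pins; origin at the centre of its underside, 42 mm above the desk.
- v_block: bystander: a loose ground steel V block, 45 x 50 x 36 mm, on the desk; origin at the centre of its underside
- gear: bystander: a loose dark spur gear, 54 mm across, 20 mm high, on the desk; origin at the centre of its underside
- taper_plug: bystander: a loose steel cone, 42 mm across, 36 mm high, standing on the desk; origin at the centre of its underside
- plug_gauge: bystander: a loose steel plug gauge, a stepped bar 98 mm long, 19 mm thick, lying on the desk; origin at the centre of its underside
Things that resemble listed ones, but are neither listed nor needed, are in the scene too. What is shaped like the ring_gauge but brown is not meant.

How it is judged:
By the outcome, as a careful person would: the job done as asked, in the order asked, and still so for the second after the job is handed in, with the robot touching nothing.
It also fails if it takes over 54 s, if anything falls off the work surface, if the arm or the gripper's body presses on something with over 40 N, if the wrist force passes 120 N, or if a joint passes its speed limit or range.

## Working session

There is one attempt and no reset: what is moved stays moved. The work goes in short steps, each a Python script; the robot and the scene stay as the last script left them, time stands still between calls to the robot, and variables do not carry over. Pictures are saved under pics/ and viewed, at most 10 in all, crops included, and the job is handed in when it is done.

```bash
mkdir -p pics; ls
python3 - <<'E'
from plant import env, status, imaging
import cv2
for n in ("scene","top"):
    p=imaging.grab_frame(n); cv2.imwrite(f"pics/{n}0.png",p["pixels"][:,:,::-1])
    C=-p["R"].T@p["t"]; print(n,C.round(3),p["fx"])
    for l in ("index_base","handle_knob","v_notch","latch_knob","latch_pivot","latch_tooth","ring_gauge","v_block","gear","taper_plug","plug_gauge"):
        for d in imaging.landmark_of(p,l)[:3]:
            X=d["location"]; c=p["R"]@X+p["t"]
            print(l,[round(float(v),3) for v in X],round(d["score"],2),(int(p["fx"]*c[0]/c[2]+p["cx"]),int(p["fy"]*c[1]/c[2]+p["cy"])))
print(status.state())
E
```

```text
pics
scene [-0.032  0.448  0.752] 552.2495164083678
index_base [0.566, 0.088, -0.004] 0.79 (275, 300)
handle_knob [0.635, 0.184, 0.071] 0.56 (206, 270)
latch_knob [0.465, 0.009, 0.066] 0.82 (344, 289)
latch_tooth [0.556, 0.026, 0.032] 0.56 (305, 276)
ring_gauge [0.352, 0.06, -0.0] 0.94 (360, 372)
ring_gauge [0.571, 0.087, 0.04] 0.82 (273, 282)
ring_gauge [0.402, 0.262, 0.003] 0.78 (237, 411)
v_block [0.588, 0.274, 0.002] 0.73 (176, 336)
gear [0.627, -0.104, -0.002] 0.85 (337, 243)
taper_plug [0.732, 0.089, -0.001] 0.59 (230, 250)
taper_plug [0.514, -0.175, -0.002] 0.29 (399, 260)
plug_gauge [0.515, -0.175, -0.004] 0.81 (399, 261)
plug_gauge [0.635, 0.184, 0.067] 0.67 (207, 272)
top [0.465 0.002 1.199] 493.9569322853992
index_base [0.561, 0.088, -0.0] 0.72 (275, 247)
handle_knob [0.638, 0.181, 0.065] 0.89 (233, 212)
v_notch [0.487, 0.089, 0.037] 0.56 (274, 277)
latch_knob [0.46, 0.008, 0.066] 0.71 (309, 288)
latch_pivot [0.635, -0.012, 0.033] 0.86 (316, 214)
latch_tooth [0.557, 0.022, 0.034] 0.82 (302, 247)
ring_gauge [0.358, 0.061, -0.002] 0.91 (287, 331)
ring_gauge [0.362, -0.086, -
[... 286 characters left out ...]
': array([ 1.25179998,  0.53641371, -0.00437777,  1.53792352,  0.00258151,
        1.06729824, -0.07119399]), 'qvel': array([-8.18655784e-04, -2.25102958e-03,  6.83774427e-05,  8.70611281e-04,
        7.57123015e-04, -8.86939643e-05, -8.30867662e-04]), 'tau': array([ 2.01559383e-04, -5.70909369e+01,  9.90223847e-01, -2.51923513e+01,
       -5.61456301e-02,  1.10616081e-02,  2.70674354e-05]), 'ee_pos': array([ 0.16255925, -0.62932271,  0.23869801]), 'orientation': array([-3.14155721e+00,  2.63974096e-05,  2.52810906e-01]), 'wrist_force': array([0.73185005, 0.15087318, 0.15742557]), 'ft_torque': array([-0.05446286, -0.01698387,  0.00807263]), 'grasp_force': 0.0, 'opening': 0.08861504122203509}
```

Run:
```python
import cv2
a=cv2.imread("pics/top0.png"); cv2.imwrite("pics/topc.png",cv2.resize(a[150:350,160:420],None,fx=3,fy=3,interpolation=3))
```

```text
(no output)
```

View pics/topc.png

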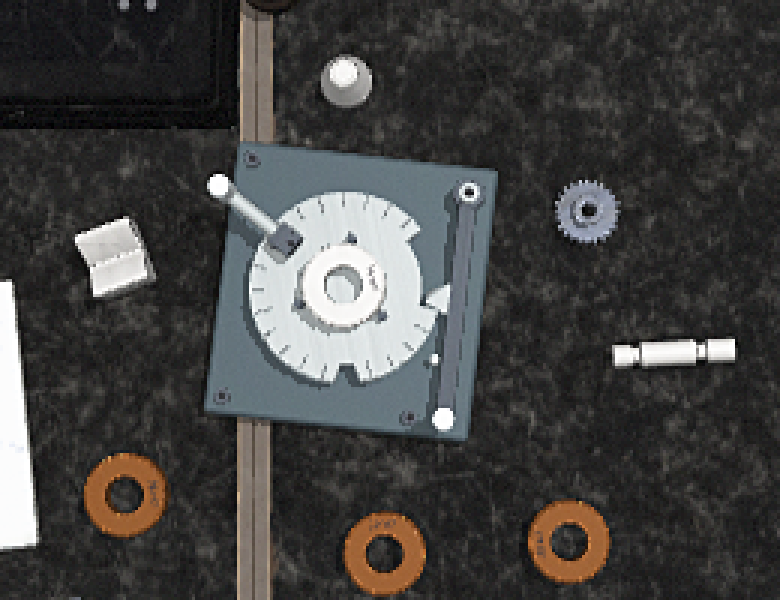

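View pics/scene0.png

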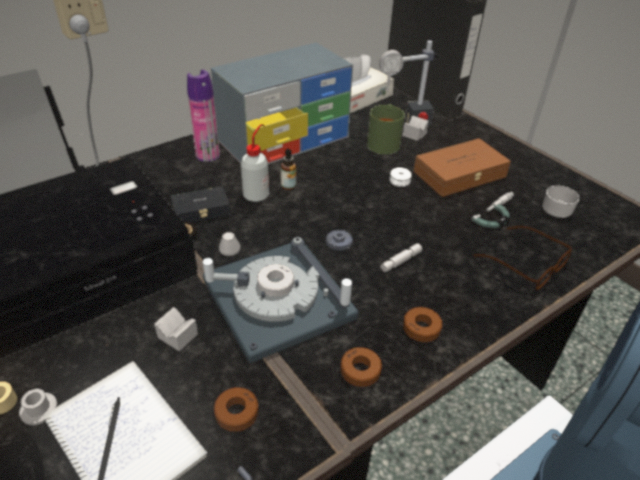

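The crop shows one indexing table (ring at crop 343,285, handle knob 220,185, latch knob 443,419, V notch 347,372). The look-alikes are three brown rings at (125,495), (385,553) and (569,541), plus a white ring near the back in the scene view. The ring on the table is the right one. Next I refine the positions with depth and check how high the obstacles are.

```bash
cat > h.py <<'E'
from plant import env, status, imaging, command_gripper, finish_job
import numpy as np, cv2
def cloud(p):
    v,u=np.mgrid[:480,:640]; z=p["range_z"]
    c=np.stack([(u-p["cx"])/p["fx"]*z,(v-p["cy"])/p["fy"]*z,z],-1)
    X=(c-p["t"])@p["R"]; X[z==0]=np.nan; return X
def knobs(p,save=None):
    X=cloud(p); z=X[...,2]
    roi=(abs(X[...,0]-.56)<.2)&(abs(X[...,1]-.09)<.2)
    m=(roi&(z>.080)&(z<.1)).astype(np.uint8)
    n,lab,st,_=cv2.connectedComponentsWithStats(m)
    if save: cv2.imwrite(save,p["pixels"][:,:,::-1])
    return [(X[lab==i].mean(0).round(4),int(st[i,4])) for i in range(1,n) if st[i,4]>5]
E
python3 - <<'E'
from h import *
p=imaging.grab_frame("top"); print(knobs(p))
X=cloud(p); z=X[...,2]
roi=(np.hypot(X[...,0]-.565,X[...,1]-.088)<.05)&(z>.055)&(z<.07)
q=X[roi][:,:2].astype(np.float32); print("ring",cv2.minEnclosingCircle(q),len(q))
# max height grid
for x in np.arange(.4,.9,.05):
    print(round(x,2),[round(float(np.nanmax(np.where((abs(X[...,0]-x)<.025)&(abs(X[...,1]-y)<.025),z,0))),2) for y in np.arange(-.1,.41,.05)])
# base plate mask: z ~ .022
b=((abs(z-.022)<.006)&(abs(X[...,0]-.56)<.15)&(abs(X[...,1]-.09)<.15))
r=cv2.minAreaRect(X[b][:,:2].astype(np.float32)); print(r)
E
```

```text
[(array([0.7032, 0.2146, 0.0924]), 188), (array([0.6367, 0.1793, 0.0884]), 48), (array([0.4601, 0.0114, 0.0892]), 42)]
ring ((0.5666909217834473, 0.09290744364261627), 0.045011259615421295) 510
0.4 [0.02, 0.02, 0.01, 0.02, 0.02, 0.01, 0.01, 0.03, 0.02, 0.02, 0.02]
0.45 [0.01, 0.01, 0.09, 0.03, 0.03, 0.03, 0.03, 0.02, 0.02, 0.02, 0.02]
0.5 [0.02, 0.01, 0.05, 0.05, 0.05, 0.05, 0.03, 0.01, 0.01, 0.02, 0.02]
0.55 [0.01, 0.01, 0.05, 0.07, 0.07, 0.05, 0.03, 0.04, 0.04, 0.02, 0.02]
0.6 [0.02, 0.02, 0.05, 0.07, 0.07, 0.07, 0.03, 0.04, 0.04, 0.01, 0.01]
0.65 [0.02, 0.03, 0.05, 0.05, 0.05, 0.09, 0.09, 0.01, 0.01, 0.01, 0.01]
0.7 [0.01, 0.01, 0.01, 0.01, 0.04, 0.03, 0.13, 0.13, 0.13, 0.13, 0.13]
0.75 [0.01, 0.01, 0.01, 0.02, 0.04, 0.01, 0.13, 0.13, 0.13, 0.13, 0.13]
0.8 [0.01, 0.01, 0.01, 0.01, 0.02, 0.03, 0.13, 0.13, 0.13, 0.13, 0.13]
0.85 [0.16, 0.16, 0.09, 0.04, 0.04, 0.05, 0.13, 0.13, 0.13, 0.13, 0.13]
((0.5572097301483154, 0.10380050539970398), (0.2686692178249359, 0.2978193461894989), 89.24327850341797)
```

```bash
cat >> h.py <<'E'
th=-0.118; c=np.array([.564,.087])
Rb=np.array([[np.cos(th),-np.sin(th)],[np.sin(th),np.cos(th)]])
def W(x,y,z): return [*(c+Rb@np.array([x,y])/1000),z]
P=np.array([85,-88.])
def latch_tip(a,off):  # tip centre (base frame mm) when touching knob; off>0: plate side
    d=np.array([-np.cos(a),-np.sin(a)]); n=np.array([-np.sin(a),np.cos(a)])
    return P+178*d+off*n
def att(yaw): return [np.pi,0,yaw]
E
python3 - <<'E'
from h import *
p=imaging.grab_frame("top"); X=cloud(p); b=(abs(X[...,0]-.75)<.07)&(abs(X[...,1]-.3)<.08); print("box",np.nanmax(X[b][:,2]))
command_gripper(0.0)
s=latch_tip(0,25); y=np.pi/2+th
env.move_ptp(W(*s,.14),att(y))
print(status.state()["time_s"],status.state()["joint_pos"].round(2))
env.line_to(W(*s,.065),.15)
w0=status.state()["wrist_force"]
for a in (.1,.2,.3):
    env.line_to(W(*latch_tip(a,17),.065),.08,att(y+a)); print((status.state()["wrist_force"]-w0).round(1))
env.line_to(W(*latch_tip(.3,30),.065),.15)
env.line_to(W(*latch_tip(.3,30),.14),.15)
p=imaging.grab_frame("scene"); print(knobs(p,"pics/s1.png")); print(knobs(imaging.grab_frame("top"),"pics/t1.png"),status.state()["time_s"],status.state()["opening"])
E
```

```text
box 0.13320578771422076
5.2083 [ 0.46  0.49 -0.77  2.06  0.49  0.78 -0.74]
[1.  1.1 0.1]
[0.3 0.4 1.4]
[-0.4  1.3  0.5]
[(array([0.6923, 0.2359, 0.0905]), 567), (array([0.6338, 0.1805, 0.0884]), 86), (array([ 0.4598, -0.0424,  0.0879]), 87)]
[(array([0.7045, 0.2121, 0.0922]), 186), (array([0.6366, 0.1794, 0.0883]), 48)] 8.0833 0.00024226476521607666
```

```bash
cat >> h.py <<'E'
def handle_tip(f,off): # off>0: clockwise of the knob
    return 118*np.array([np.cos(f),np.sin(f)])+off*np.array([np.sin(f),-np.cos(f)])
def hyaw(f): return f+th-np.pi/2
E
python3 - <<'E'
from h import *
f=1.02
q=handle_tip(f,27)
best=None
for k in (0,np.pi):
    for g in (1.02,2.44):
        print(k,g,env.solve_ik(W(*handle_tip(g,17),.076),att(hyaw(g)+k)))
E
```

```text
0 1.02 [-0.20146728  0.77126983 -0.18045657  1.56357794  0.171582    0.82230519
 -2.68852125]
0 2.44 [-0.03598246  0.63835258 -0.52615271  1.93926081  0.48812709  0.69203418
 -1.68007674]
3.141592653589793 1.02 [ 0.22270547  0.95961341 -0.88798293  1.53438558  0.82048389  1.05236254
  0.02168386]
3.141592653589793 2.44 [ 0.37387187  0.94995303 -1.165725    1.91799208  1.04086514  1.04794256
  1.05438273]
```

Run:
```python
from h import *
k=np.pi; f=1.02
env.move_ptp(W(*handle_tip(f,28),.16),att(hyaw(f)+k))
print(status.state()["joint_pos"].round(2))
env.line_to(W(*handle_tip(f,28),.076),.12)
w0=status.state()["wrist_force"]
for g in list(np.arange(1.1,2.3,.15))+[2.36]:
    try: env.line_to(W(*handle_tip(g,17),.076 if g<1.5 else .070),.12,att(hyaw(g)+k))
    except env.PlanningError as e: print(g,e); break
    print(round(g,2),(status.state()["wrist_force"]-w0).round(1))
env.line_to(W(*handle_tip(g,27),.07),.15)
p=imaging.grab_frame("top");K=knobs(p,"pics/t2.png");print(K)
for r,_ in K:
    v=Rb.T@(r[:2]-c); print("phi",np.arctan2(v[1],v[0]),np.hypot(*v))
for l in ("handle_knob","v_notch","latch_tooth","latch_knob","index_base"):print(l,[(d["location"],d["score"]) for d in imaging.landmark_of(p,l)[:2]])
print(status.state()["time_s"],status.state()["joint_pos"].round(2))
```

```text
[ 0.26  0.88 -0.95  1.48  0.75  1.18  0.09]
1.1 [ 0.1 -0.   0.7]
1.25 [-0.2  0.8 -0.3]
1.4 [ 1.  -0.4 -1.2]
1.55 [-0.5 -0.3 -0.1]
1.7 [-0.6 -0.1 -0.8]
1.85 [-0.8  0.6 -0.4]
2.0 [-0.2 -0.3 -0. ]
2.15 [ 0.3  0.1 -1.2]
2.36 [-0.2  0.2 -0.7]
[(array([0.7044, 0.2152, 0.0925]), 193)]
phi 0.8580086597721226 0.1901246959234913
handle_knob []
v_notch [([0.5482, 0.0158, 0.0357], 0.61)]
latch_tooth [([0.5513, -0.0043, 0.0337], 0.68), ([0.733, 0.093, -0.001], 0.57)]
latch_knob []
index_base [([0.5644, 0.0866, 0.0013], 0.91)]
13.3167 [ 0.34  0.97 -1.14  1.87  1.04  1.05  0.99]
```

Run:
```python
from h import *
k=np.pi; g=2.435
env.line_to(W(*handle_tip(g,17.2),.07),.08,att(hyaw(g)+k))
env.line_to(W(*handle_tip(g,30),.07),.15)
env.line_to(W(*handle_tip(g,30),.15),.2)
s=latch_tip(.3,-75); y=np.pi/2+th   # outer side, well clear
env.move_ptp(W(*s,.15),att(y))
for n in ("top","scene"):
    p=imaging.grab_frame(n);K=knobs(p,f"pics/{n}3.png");print(K)
    for r,_ in K:
        v=Rb.T@(r[:2]-c); print("phi",np.arctan2(v[1],v[0]),np.hypot(*v))
    for l in ("handle_knob","v_notch","latch_tooth","latch_knob","ring_gauge"):print(l,[(d["location"],d["score"]) for d in imaging.landmark_of(p,l)[:2]])
print(status.state()["time_s"],status.state()["joint_pos"].round(2))
a=cv2.imread("pics/top3.png"); cv2.imwrite("pics/t3c.png",cv2.resize(a[190:310,200:360],None,fx=5,fy=5,interpolation=2))
```

```text
[(array([0.7038, 0.2155, 0.0918]), 188), (array([0.481 , 0.1721, 0.0886]), 46), (array([ 0.4623, -0.0435,  0.0892]), 41)]
phi 0.8613060067770215 0.189884938844554
phi 2.461702576061943 0.11887392481112077
phi -2.1147936938292684 0.1654483000819289
handle_knob [([0.4816, 0.1748, 0.0629], 0.57)]
v_notch []
latch_tooth [([0.5496, -0.0042, 0.0326], 0.89)]
latch_knob [([0.4612, -0.0472, 0.0678], 0.7)]
ring_gauge [([0.5695, 0.0902, 0.039], 0.71), ([0.3554, 0.0615, 0.0014], 0.66)]
[(array([0.6923, 0.2354, 0.0904]), 564), (array([ 0.4596, -0.0423,  0.0879]), 89), (array([0.478 , 0.1736, 0.0881]), 111)]
phi 0.9759126436986849 0.196171990865159
phi -2.1320480926665155 0.16618619076204855
phi 2.4707182585401966 0.12204736785363295
handle_knob [([0.4753, 0.1774, 0.0696], 0.76)]
v_notch [([0.5516, 0.0114, 0.0325], 0.93)]
latch_tooth [([0.5512, 0.0018, 0.0329], 0.95)]
latch_knob [([0.4688, -0.0451, 0.0692], 0.87)]
ring_gauge [([0.3646, -0.0857, 0.0009], 0.96), ([0.5688, 0.0883, 0.0414], 0.91)]
16.5 [ 0.78  0.53 -0.8   1.99  0.51  0.84 -0.42]
```

View pics/t3c.png

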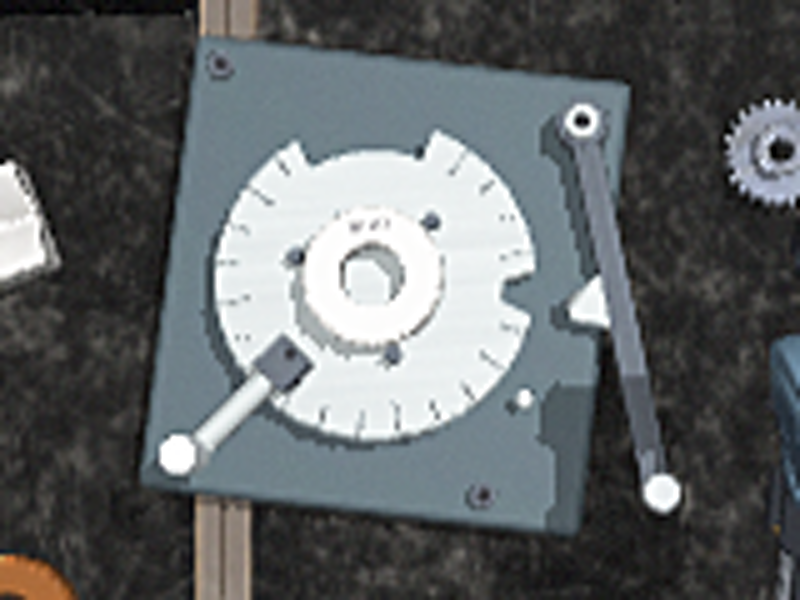

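The crop shows the V notch at (515,293) facing the tooth at (570,305), with the ring still between its pins. Now I push the latch in.

Run:
```python
from h import *
y=np.pi/2+th
env.line_to(W(*latch_tip(.3,-40),.15),.2,att(y+.3))
env.line_to(W(*latch_tip(.3,-30),.065),.15)
w0=status.state()["wrist_force"]
for a,cn in ((.2,None),(.1,None),(-.05,20)):
    h=env.line_to(W(*latch_tip(a,-17),.065),.06,att(y+a),contact_N=cn or 40); s=status.state(); print(a,h,(s["wrist_force"]-w0).round(1),(Rb.T@(s["ee_pos"][:2]-c)*1000).round(1))
a=0
env.line_to(W(*latch_tip(a,-32),.065),.1)
env.line_to(W(*latch_tip(a,-60),.16),.2)
for n in ("top","scene"):
    p=imaging.grab_frame(n);K=knobs(p,f"pics/{n}4.png")
    for r,_ in K:
        v=Rb.T@(r[:2]-c); print(r,"local",v.round(4),"phi",np.arctan2(v[1],v[0]))
print(status.state()["time_s"])
a=cv2.imread("pics/top4.png"); cv2.imwrite("pics/t4c.png",cv2.resize(a[190:310,200:360],None,fx=5,fy=5,interpolation=2))
```

```text
0.2 False [-0.2 -0.9 -0.3] [ -85.7 -140.2]
0.1 False [1.  0.1 0.3] [ -90.3 -123. ]
-0.05 True [ 0.9 -3.8  2.1] [ -93.4 -104.2]
[0.7026 0.2163 0.0926] local [0.1224 0.1447] phi 0.8686976523434469
[0.4811 0.1722 0.0891] local [-0.0924  0.0748] phi 2.460513011957008
[0.4593 0.0151 0.089 ] local [-0.0955 -0.0837] phi -2.4218324555346245
[0.6924 0.2361 0.0905] local [0.11   0.1632] phi 0.9778548611851534
[0.4576 0.0137 0.088 ] local [-0.097  -0.0853] phi -2.420348636961017
[0.4782 0.1733 0.0881] local [-0.0954  0.0756] phi 2.471289210743045
20.2667
```

View pics/t4c.png

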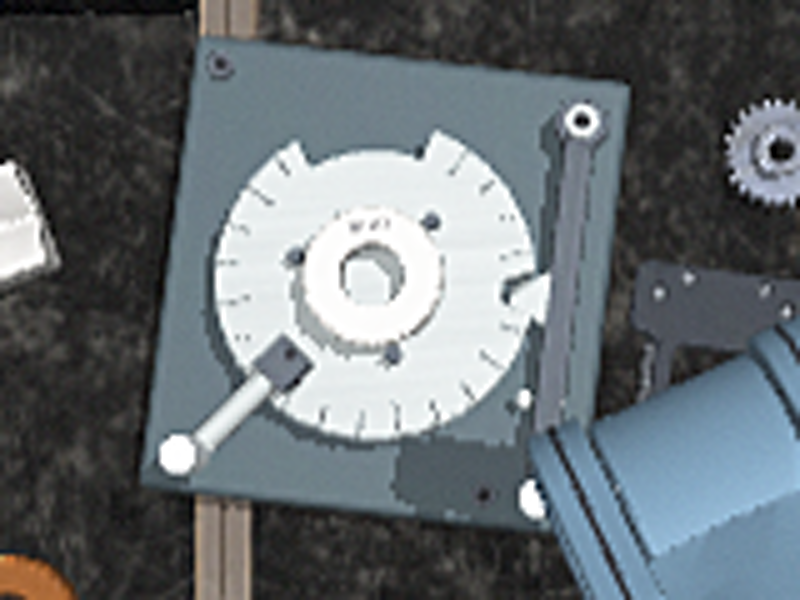

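The latch stopped at contact, but the picture shows a gap beside the tooth. I'll press again more firmly, then look from close by.

Run:
```python
from h import *
y=np.pi/2+th
env.line_to(W(*latch_tip(0,-32),.065),.2)
w0=status.state()["wrist_force"]
h=env.line_to(W(*latch_tip(-.08,-17),.065),.04,att(y),contact_N=38); s=status.state(); print(h,(s["wrist_force"]-w0).round(1),(Rb.T@(s["ee_pos"][:2]-c)*1000).round(1))
env.dwell(.2); s=status.state(); print((s["wrist_force"]-w0).round(1),(Rb.T@(s["ee_pos"][:2]-c)*1000).round(1))
env.line_to(W(*latch_tip(0,-32),.065),.1)
env.line_to(W(*latch_tip(0,-70),.20),.2)
env.move_ptp(W(0,-110,.26),att(y))
p=imaging.grab_frame("wrist"); cv2.imwrite("pics/w5.png",p["pixels"][:,:,::-1])
print((-p["R"].T@p["t"]).round(3))
X=np.array(W(0,-64,.038)); q=p["R"]@X+p["t"]; r=np.hypot(q[0],q[1]); t=np.arctan2(r,q[2]); print(p["cx"]+p["fx"]*t*q[0]/r,p["cy"]+p["fx"]*t*q[1]/r,p["fx"])
print(status.state()["time_s"])
```

```text
True [-0.2 -4.7  2.2] [ -93.2 -104.3]
[ 0.3 -4.   3.6] [ -93.3 -104.4]
[0.562 0.063 0.405]
322.33453939437425 153.07123469080773 371.64829954431775
23.5333
```

View pics/w5.png

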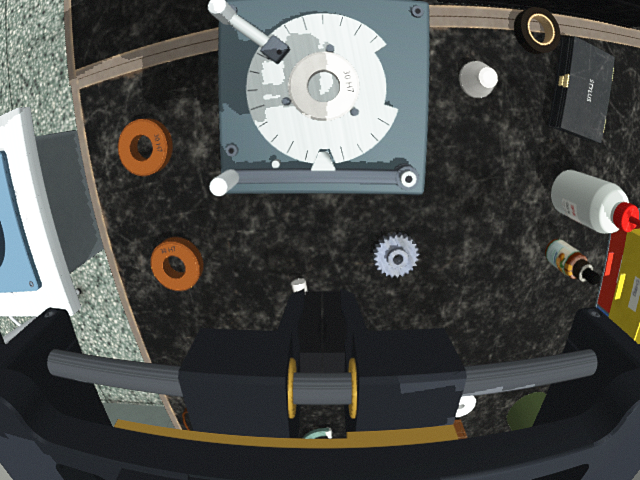

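The tooth at (323,158) appears to sit in the notch, with the bar parallel to the base edge. Both pushes stopped at the same spot. One close crop to confirm.

Run:
```python
import cv2
a=cv2.imread("pics/w5.png"); cv2.imwrite("pics/w5c.png",cv2.resize(a[125:200,205:435],None,fx=3.4,fy=3.4,interpolation=2))
```

```text
(no output)
```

View pics/w5c.png

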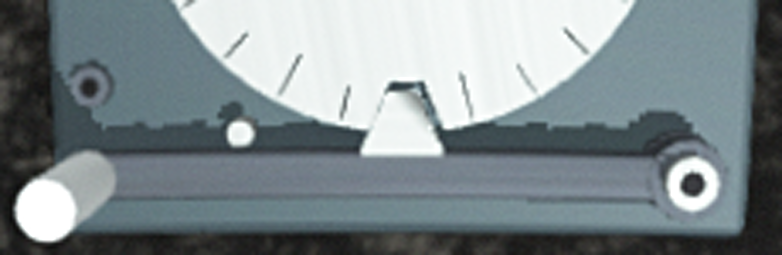

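The crop shows the tooth (405,110) seated deep in the V, the bar lying against the stop pin (240,133), and the ring untouched. I'm handing in.

```bash
python3 -c "
from plant import finish_job; print(finish_job())"
```

```text
the job is handed in; nothing more can be done
None
```

The job is handed in at about 24 s: the plate is at its measuring position, the latch is pushed home against its stop in the V notch, and the ring still lies flat between its pins.

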